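# Stow the lock nut and unscrew the outlet cap of unknown thread

### The arm

A 6-joint arm with a two-finger parallel gripper is mounted at the origin on the work surface. World frame = base frame: x ahead of the robot, y to its left, z up, the work surface at z = 0. Lengths are in mm, angles in rad, forces in N, time in s.
With the tool pointing down it reaches from about 425 to 950 mm from the base axis. Payload 3.5 kg.
Tool frame: the origin (TCP) lies on the centre line of the jaws, within the pads' length; the fingertips stand 17 mm ahead of it and the grasp point (between the pads) lies 2 mm behind it; z points along the fingers, y is the direction in which the jaws open and shut (so a half turn about z gives the same grasp; the last joint's range is limited). The gripper opens to 85 mm and grips with 20 to 120 N. Pads are 22 mm wide; open, the fingers measure 114 mm over their backs; the gripper's body (76 mm by 85 mm) begins 54 mm behind the grasp point. The pads swing forward as they close: fully open they stand 13 mm farther back than shut.
Start: joints at [-1.251, 0.286, 1.577, -0, 1.279, -0.15], TCP at [305.598, -601.844, 248.325] pointing down, gripper open.
Joint ranges: [-2.77, 2.77], [-0.9, 2.22], [0.21, 2.48], [-1.53, 4.67], [0.24, 2.81], [-2.84, 2.84]. Speed limits (rad/s): [2.79, 2.79, 3.14, 3.14, 3.14, 3.14].

### API

Orientations are given as [roll, pitch, yaw] about the fixed x, y, z axes, in that order (R = Rz(yaw) Ry(pitch) Rx(roll)).
In Python, from station import get_obs, get_image, close_job gives the robot as it stands.
- The arm moves only by the tool carry_out, never from a script. Its argument "motion" is a list of rows, each an object with "rot": the turn, a rotation vector about the tool's x, y, z in degrees, a list of three; "offset": the shift along the tool's x, y, z in mm, a list of three; "fingers": the closure, from -1 (fully open) to 1 (shut). A call has 1 to 20 rows; each row shifts and turns the pose as measured when the row begins, along the tool's axes as they then stand; what a row does not reach is not made up. A row lasts 1/12 s, in which the tool goes at most 41.7 mm and 7.16 degrees, less where a joint would pass 70% of its speed; a pose out of reach is approached as far as the arm can. A call is refused whole if a number of a shift passes 41.7 or a number of a turn 7.16, either way. A call with a gripper value outside its range is refused whole. The fingers move at their own pace and stop on an object; the grip force is fixed at half the most. Time passes only in rows, so rows that do not move let the fingers close. It gives the time, the measured TCP pose, the force and the opening at its end, in the units of the state.
- get_obs(): the state, without advancing time (a new reading comes with each control period).
- get_image(name): name is "scene" or "top" or "wrist"; returns a dict with "color" (480x640x3 uint8, red, green, blue), "K" (3x3 intrinsics, pixels), "world_from_camera" (4x4, takes a point from camera to world coordinates). Camera axes: x right, y down, z forward; pixel columns grow to the right and rows downward; lengths in mm; the calibration is good to about 2 mm. A picture is of the moment at which its call begins. There is no depth.
- close_job(): hands the job in, once; it reports no verdict.
The state is a dict: "t": time; "q": joint angles; "dq": joint speeds; "effort": joint torques, N m; "tool_pos": TCP position; "tool_rot": TCP orientation; "force": force on the tool from outside, world axes, zero at the start; "wrist_torque": the same for the moment, N m; "gripper_width": opening from 0.0 (shut) to 1.0 (fully open).
Only numpy, scipy, OpenCV 4.12 (cv2) and the standard library are available. Lean on these libraries where they do the work, as an engineer would, in place of code of your own. Each camera call takes 0.05 s, during which the arm holds its last target. There are 200 camera calls.

### The job

Drop the loose brass lock nut into the glass ramekin so it cannot get lost, then unscrew the cap of the service outlet nearer the ramekin: its thread may be ordinary or reversed, so try both ways until it comes loose. Lift the cap off and finish while still holding it, level and about a hand's breadth straight above its outlet. Leave the other outlet's cap screwed on, and do not shift the ramekin or the other things on the counter.

Things in the scene. Friction and masses are not known exactly. Their poses are not given: they have to be found in the camera images.
- nut_center (a point): centre of the loose brass lock nut, a ribbed disc 24 mm across and 18 mm high, about 40 g, lying flat on the worktop between the two outlets; z up
- ramekin_rim (a point): centre of the mouth of the glass ramekin, a round open cup 84 mm across at the rim and 42 mm high, wall 4 mm, 0.2 kg, loose; this point is 42 mm above the worktop, the inner floor lies about 37 mm below it. It stands on the left (+y) or right (-y) half of the worktop, beyond the outlet of that half
- outlet1: fixed steel service outlet 1 of two that look alike: flange 76 mm across, 12 mm thick; neck 36 mm high under the cap. Origin on its axis at worktop height, z up. Hidden from sight, one has an ordinary thread (cap loosens counter-clockwise from above), the other a reversed one; which stands where changes. Wrong way: hard stop within 15 degrees, the knob slips in the fingers; right way: turns easily.
- outlet2: fixed steel service outlet 2 of two that look alike: flange 76 mm across, 12 mm thick; neck 36 mm high under the cap. Origin on its axis at worktop height, z up. Hidden from sight, one has an ordinary thread (cap loosens counter-clockwise from above), the other a reversed one; which stands where changes. Wrong way: hard stop within 15 degrees, the knob slips in the fingers; right way: turns easily.
- cap1_knob (a point): centre of the grip knob of outlet 1's aluminium cap, z up. Knob: ribbed cylinder 38 mm across, 30 mm high (this point half-way up, 57 mm above the worktop when screwed on), on a skirt 60 mm across and 30 mm high standing on the flange. 0.1 to 0.17 kg. Coarse thread: it does not rise as it turns, but lifts straight off once turned 70 to 115 degrees the right way; before that it has only 2 to 4 mm of play.
- cap2_knob (a point): centre of the grip knob of outlet 2's aluminium cap, z up. Knob: ribbed cylinder 38 mm across, 30 mm high (this point half-way up, 57 mm above the worktop when screwed on), on a skirt 60 mm across and 30 mm high standing on the flange. 0.1 to 0.17 kg. Coarse thread: it does not rise as it turns, but lifts straight off once turned 70 to 115 degrees the right way; before that it has only 2 to 4 mm of play.
- saucecup: bystander: steel sauce cup, 60 mm across, 55 mm high, narrower than the ramekin and tapered, standing by the outlet that is not wanted; origin under its centre
- muddler: bystander: wooden muddler lying across beyond the nut, 200 mm long along its x axis, up to 36 mm thick; origin under its middle
- mill: bystander: dark wooden pepper mill, 54 mm across, 150 mm high; origin under its centre
- oil: bystander: green glass oil bottle, 62 mm across, 210 mm high; origin under its centre
- salt: bystander: glass salt jar with steel lid, 60 mm across, 85 mm high; origin under its centre
- turner: bystander: grill turner lying at the side, along its x axis; origin under its middle
There are look-alikes about, which are no part of the job. What is shaped like the part that bears ramekin_rim but brown is not meant. Leave any green look-alike of the part that bears cap1_knob alone.

How it is judged (in metres and radians):
On the way, in this order (a step that is already met when the one before it is completed fails the run):
1. the lock nut lies in the ramekin, let go (horizontal distance between nut_center and ramekin_rim below 0.034 m and z of nut_center in the frame of ramekin_rim between -0.045 and -0.01 m and angle between ramekin_rim's own z axis and vertical below 0.2 rad and contact force between the fingers and nut below 0.05 N and linear speed of nut below 0.05 m/s), for 0.2 s.
2. the cap of the outlet nearer the ramekin is off its neck, in the fingers (((horizontal distance between outlet1 and ramekin_rim below 0.275 m and z of cap1_knob in the frame of outlet1 above 0.085 m and contact force between the fingers and cap1 above 1 N and contact force between cap1 and outlet1 below 0.1 N) or (horizontal distance between outlet2 and ramekin_rim below 0.275 m and z of cap2_knob in the frame of outlet2 above 0.085 m and contact force between the fingers and cap2 above 1 N and contact force between cap2 and outlet2 below 0.1 N))), for 0.2 s.
At the end, for the whole second after the job is handed in: The nut lies in the upright ramekin; the cap of the outlet nearer the ramekin is held by the fingers 48 to 183 mm higher than when screwed on, within 50 mm of its outlet's axis, level within 0.3 rad, still and not touching the outlet; the other cap is still on (horizontal distance between nut_center and ramekin_rim below 0.034 m and z of nut_center in the frame of ramekin_rim between -0.045 and -0.01 m and angle between ramekin_rim's own z axis and vertical below 0.2 rad and ((horizontal distance between outlet1 and ramekin_rim below 0.275 m and z of cap1_knob in the frame of outlet1 between 0.105 and 0.24 m and contact force between the fingers and cap1 above 1 N and contact force between cap1 and outlet1 below 0.1 N and horizontal distance between cap1_knob and outlet1 below 0.05 m and angle between cap1_knob's own z axis and vertical below 0.3 rad and linear speed of cap1 below 0.03 m/s and z of cap2_knob in the frame of outlet2 below 0.064 m) or (horizontal distance between outlet2 and ramekin_rim below 0.275 m and z of cap2_knob in the frame of outlet2 between 0.105 and 0.24 m and contact force between the fingers and cap2 above 1 N and contact force between cap2 and outlet2 below 0.1 N and horizontal distance between cap2_knob and outlet2 below 0.05 m and angle between cap2_knob's own z axis and vertical below 0.3 rad and linear speed of cap2 below 0.03 m/s and z of cap1_knob in the frame of outlet1 below 0.064 m))); the arm keeps its last pose, push and grip.
It fails at once if the other outlet's cap is shifted more than 12 mm or turned more than 0.4 rad ((not (horizontal distance between outlet1 and ramekin_rim below 0.275 m) and (distance of cap1_knob from where it was at the start of the episode above 0.012 m or angle between the x axis of cap1_knob and the x axis of outlet1, either way round above 0.4 rad)) or (not (horizontal distance between outlet2 and ramekin_rim below 0.275 m) and (distance of cap2_knob from where it was at the start of the episode above 0.012 m or angle between the x axis of cap2_knob and the x axis of outlet2, either way round above 0.4 rad))).
It fails at once if the ramekin is shifted more than 40 mm (distance of ramekin_rim from where it was at the start of the episode above 0.04 m).
It fails at once if a bystander is shifted more than 50 mm or knocked over (distance of any of saucecup, muddler, mill, oil, salt, turner from where it was at the start of the episode above 0.05 m).
It also fails if it takes over 61 s, if anything falls off the work surface, if the arm or the gripper's body presses on something with over 40 N, if the wrist force passes 120 N, or if a joint passes its speed limit or range.

## Working session

There is one attempt and no reset: what is moved stays moved. The work goes in short steps, Python scripts to look and compute and a tool call to move; the robot and the scene stay as the last step left them, time stands still between calls to the robot, and variables do not carry over. Pictures are saved under pics/ and viewed, about 8 in all and at most 12, crops included, and the job is handed in when it is done.

Besides the shell and the picture viewer there is one more tool, called after "Emit:" as name(argument=value, ...), one argument or row to a line, values as JSON. carry_out: Moves the arm, as the interface text tells. Its arguments: {"type":"object","properties":{"motion":{"type":"array"}},"required":["motion"]}

```bash
mkdir -p pics
cat > h.py <<'E'
import numpy as np, cv2
from station import get_obs, get_image
def snap(n,f=None):
    d=get_image(n); np.savez(f'{n}.npz',**d)
    if f: cv2.imwrite(f'pics/{f}.png',d['color'][:,:,::-1])
    return d
def ray(d,u,v,z):
    K=np.array(d['K']);T=np.array(d['world_from_camera'])
    r=T[:3,:3]@np.linalg.solve(K,[u,v,1.]);o=T[:3,3]
    return (o+r*(z-o[2])/r[2]).round(1)
def proj(d,p):
    T=np.linalg.inv(np.array(d['world_from_camera']));c=T[:3,:3]@np.array(p,float)+T[:3,3];c=np.array(d['K'])@c
    return (c[:2]/c[2]).round(1)
E
python3 - <<'E'
from h import *
for n in('top','scene'):
    d=snap(n,n+'0');print(n,np.round(d['K'],1).tolist(),np.round(d['world_from_camera'],3).tolist())
print(get_obs())
E
```

```text
top [[568.2, 0.0, 323.5], [0.0, 568.2, 239.0], [0.0, 0.0, 1.0]] [[0.012, -0.998, 0.058, 433.319], [-1.0, -0.012, -0.002, -6.714], [0.003, -0.058, -0.998, 1667.827], [0.0, 0.0, 0.0, 1.0]]
scene [[590.5, 0.0, 313.2], [0.0, 590.5, 238.0], [0.0, 0.0, 1.0]] [[0.12, 0.731, -0.672, 1460.031], [0.993, -0.077, 0.093, -111.853], [0.017, -0.678, -0.734, 1054.295], [0.0, 0.0, 0.0, 1.0]]
{'t': 0.1, 'q': array([-1.25104472e+00,  2.87165445e-01,  1.57802596e+00,  2.68324523e-05,
        1.27857500e+00, -1.50003843e-01]), 'dq': array([-5.37460724e-04, -3.54924018e-03, -3.98628368e-03,  2.47003859e-05,
        5.12703477e-04,  9.69002848e-04]), 'effort': array([ 1.17380347e-03, -4.07296443e+01, -2.93697202e+01, -1.12890334e-04,
        3.41230552e-03,  5.41150314e-06]), 'tool_pos': array([ 305.40620434, -601.34192396,  247.02903234]), 'tool_rot': array([-3.13944714e+00, -3.50239881e-04,  4.69747321e-01]), 'force': array([-0.64830706,  0.62861584,  0.1051016 ]), 'wrist_torque': array([ 0.01184396,  0.01151388, -0.05082911]), 'gripper_width': 1.0005406396344692}
```

View pics/top0.png

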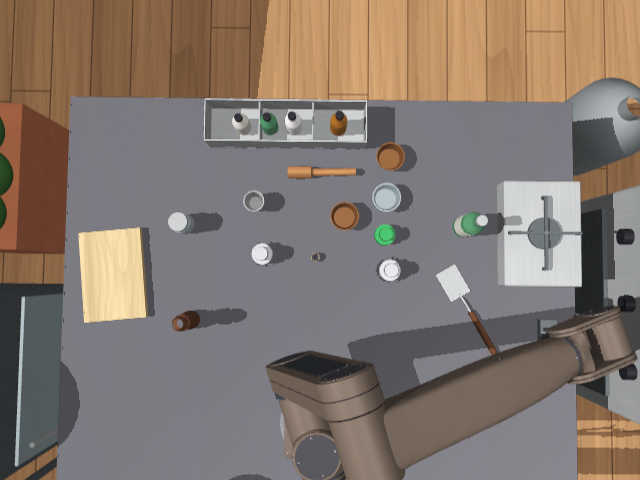

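View pics/scene0.png

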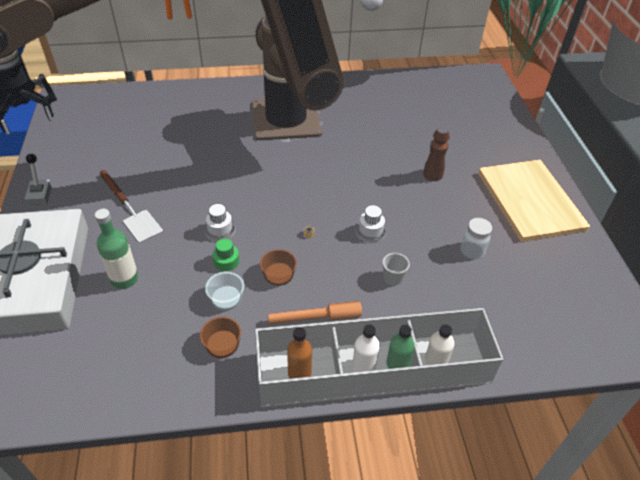

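Top view: clear ramekin at (387,197) with two brown look-alikes at (344,215) and (391,156). The wanted white cap is at (389,270), with the green look-alike cap at (385,235). The other white cap is at (262,254) and the nut at (316,257). The scene view agrees: ramekin (225,292), cap (218,220), nut (309,232).

Run:
```python
from h import *
t=dict(np.load('top.npz'));s=dict(np.load('scene.npz'))
A=cv2.resize(t['color'][130:310,220:430],None,fx=3.6,fy=3.2,interpolation=cv2.INTER_CUBIC)
a=cv2.resize(t['color'][170:300,290:420],(400,400),interpolation=cv2.INTER_CUBIC)
b=cv2.resize(s['color'][190:320,190:320],(400,400),interpolation=cv2.INTER_CUBIC)
cv2.imwrite('pics/crop1.png',np.hstack([a,b])[:,:,::-1])
def tri(p,q):
    o=[];
    for d,u in((t,p),(s,q)):
        T=d['world_from_camera'];r=T[:3,:3]@np.linalg.solve(d['K'],[*u,1.]);o.append((T[:3,3],r/np.linalg.norm(r)))
    M=np.zeros((3,3));v=np.zeros(3)
    for c,r in o: P=np.eye(3)-np.outer(r,r);M+=P;v+=P@c
    x=np.linalg.solve(M,v); return x.round(1)
def blob(d,box,f):
    x0,y0,x1,y1=box;h=cv2.cvtColor(d['color'],cv2.COLOR_RGB2HSV)[y0:y1,x0:x1].astype(int)
    m=f(h).astype(np.uint8);n,l,st,c=cv2.connectedComponentsWithStats(m);i=1+np.argmax(st[1:,4])
    return c[i]+[x0,y0],st[i]+[x0,y0,0,0,0]
wh=lambda h:(h[...,2]>185)&(h[...,1]<60); br=lambda h:(h[...,0]>8)&(h[...,0]<32)&(h[...,1]>70)
gr=lambda h:(h[...,0]>45)&(h[...,0]<80)&(h[...,1]>120); gl=lambda h:(h[...,0]>85)&(h[...,0]<108)&(h[...,1]>20)
for n,f,bt,bs in(('cap',wh,(370,252,410,290),(200,200,240,242)),('cap other',wh,(245,238,280,270),(355,200,390,242)),('nut',br,(305,245,328,268),(298,220,320,244)),('green',gr,(370,220,400,250),(205,235,245,275)),('ram',gl,(368,178,406,216),(200,270,250,312))):
    p,sp=blob(t,bt,f);q,sq=blob(s,bs,f);print(n,p.round(1),sp,q.round(1),sq,tri(p,q))
for z,(u,v) in((42,(387,197)),(72,(389.5,269)),(9,(316,257)),(72,(385,234)),(72,(262,254))):print(ray(t,u,v,z))
```

```text
cap [388.8 270. ] [380 260  18  21 301] [216.7 209.4] [209 204  16  12 155] [ 441.8 -198.8   67.4]
cap other [259.6 253.6] [252 243  17  22 267] [373.  210.7] [365 205  17  12 154] [483.4 168.   66.8]
nut [311. 257.] [311 256   1   3   3] [308.6 233.2] [304 228  10  10  60] [476.9  19.7  -1.8]
green [384.4 234.5] [374 225  21  20 336] [225.7 254.2] [213 239  25  31 441] [ 544.7 -187.4   21.8]
ram [387.6 195.6] [373 184  28  28 381] [224.  289.7] [205 271  39  39 963] [ 657.  -193.5   33.1]
[ 651.7 -191.1   42. ]
[ 444.5 -195.7   72. ]
[477.4  11.5   9. ]
[ 542.8 -182.6   72. ]
[482.4 162.6  72. ]
```

View pics/crop1.png

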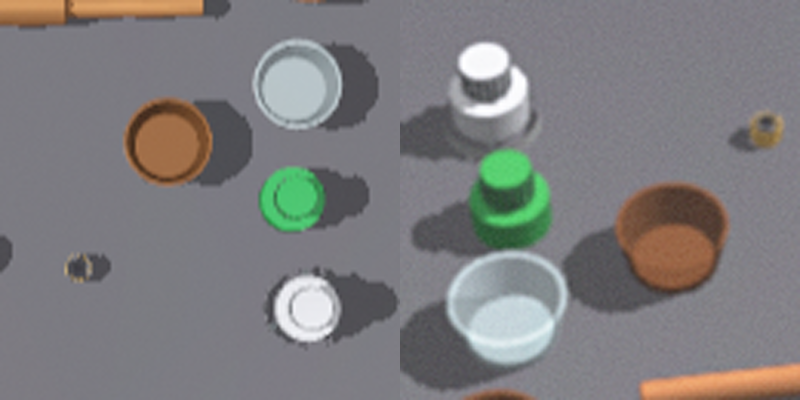

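The crop confirms it: the clear glass ramekin (not brown) centres at about (651,-191), and the wanted white cap's knob is at about (442,-199). They are 210 mm apart, under the 275 mm limit. The nut is at about (477,12). I'll turn the wrist so that q6≈0 at the cap, then go over the nut.

Emit:
carry_out(
  motion=[
    {"rot":[0,0,-6.5],"offset":[0,0,0],"fingers":-1},
    {"rot":[0,0,-6.5],"offset":[0,0,0],"fingers":-1},
    {"rot":[0,0,-6.5],"offset":[0,0,0],"fingers":-1},
    {"rot":[0,0,-6.5],"offset":[0,0,0],"fingers":-1},
    {"rot":[0,0,-6.5],"offset":[0,0,0],"fingers":-1},
    {"rot":[0,0,-6.5],"offset":[0,0,0],"fingers":-1},
    {"rot":[0,0,0],"offset":[0,0,0],"fingers":-1},
  ],
)

```text
t: 0.68
tool_pos: [304.6, -598.8, 241.1]
tool_rot: [-3.134, -0.009, 1.183]
force: [0.8, -0.2, -0.7]
gripper_width: 1.002
```

```bash
cat >> h.py <<'E'
from scipy.spatial.transform import Rotation as Ro
def go(*p):
    o=get_obs();R=Ro.from_euler('xyz',o['tool_rot']).as_matrix()
    print('t',round(o['t'],2),'pos',o['tool_pos'].round(1),'rpy',o['tool_rot'].round(3),'q',o['q'].round(2),'F',o['force'].round(1),'w',round(o['gripper_width'],3))
    for x in p: print(x,'tool delta',(R.T@(np.array(x)-o['tool_pos'])).round(1))
E
python3 -c "
from h import *
go((477,12,150))"
```

```text
t 0.68 pos [ 304.6 -598.8  241.1] rpy [-3.134 -0.009  1.183] q [-1.25  0.29  1.58  0.    1.28 -0.86] F [ 0.8 -0.2 -0.7] w 1.002
(477, 12, 150) tool delta [629.8 -70.5  97.6]
```

Emit:
carry_out(
  motion=[
    {"rot":[0,0,0],"offset":[35,-4,4],"fingers":-1},
    {"rot":[0,0,0],"offset":[35,-4,4],"fingers":-1},
    {"rot":[0,0,0],"offset":[35,-4,4],"fingers":-1},
    {"rot":[0,0,0],"offset":[35,-4,4],"fingers":-1},
    {"rot":[0,0,0],"offset":[35,-4,4],"fingers":-1},
    {"rot":[0,0,0],"offset":[35,-4,4],"fingers":-1},
    {"rot":[0,0,0],"offset":[35,-4,4],"fingers":-1},
    {"rot":[0,0,0],"offset":[35,-4,4],"fingers":-1},
    {"rot":[0,0,0],"offset":[35,-4,4],"fingers":-1},
    {"rot":[0,0,0],"offset":[35,-4,4],"fingers":-1},
    {"rot":[0,0,0],"offset":[35,-4,4],"fingers":-1},
    {"rot":[0,0,0],"offset":[35,-4,4],"fingers":-1},
    {"rot":[0,0,0],"offset":[35,-4,4],"fingers":-1},
    {"rot":[0,0,0],"offset":[35,-4,4],"fingers":-1},
    {"rot":[0,0,0],"offset":[35,-4,4],"fingers":-1},
    {"rot":[0,0,0],"offset":[35,-4,4],"fingers":-1},
    {"rot":[0,0,0],"offset":[0,0,0],"fingers":-1},
  ],
)

```text
t: 2.1
tool_pos: [472.7, -35.4, 174.1]
tool_rot: [-3.129, -0.011, 1.118]
force: [0.1, 0.0, -0.6]
gripper_width: 0.998
```

```bash
python3 -c "
from h import *
go((477,12,150))
d=snap('wrist','w1');print(proj(d,(477,12,18)),proj(d,(442,-199,72)))"
```

```text
t 2.1 pos [472.7 -35.4 174.1] rpy [-3.129 -0.011  1.118] q [-0.3  -0.08  2.12  0.01  1.12  0.15] F [ 0.1  0.  -0.6] w 0.998
(477, 12, 150) tool delta [ 44.3 -16.6  24.8]
[301.2 177.7] [374.7 436.2]
```

View pics/w1.png

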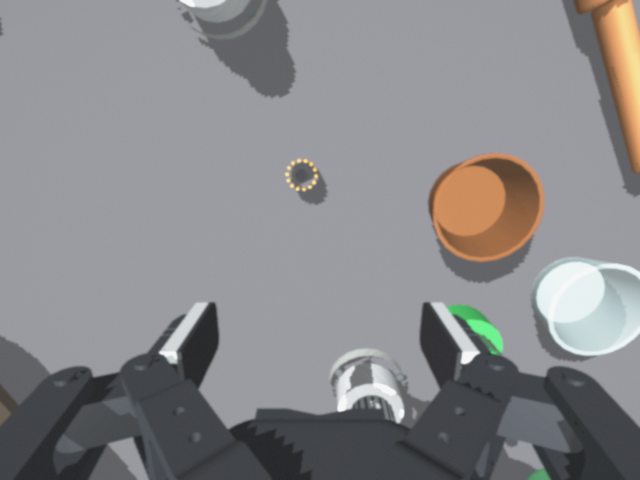

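Wrist view: nut at (302,175), within 3 px of the prediction. The clear ramekin is at the right edge and the white cap at (370,390), both as expected.

```bash
cat >> h.py <<'E'
def level(yaw=None):
    o=get_obs();R=Ro.from_euler('xyz',o['tool_rot']);y=o['tool_rot'][2] if yaw is None else yaw
    print('level rot deg',np.degrees((R.inv()*Ro.from_euler('xyz',[np.pi,0,y])).as_rotvec()).round(2))
E
python3 -c "
from h import *
d=dict(np.load('wrist.npz'));print(ray(d,302,175,18));p=ray(d,302,175,18);print(d['world_from_camera'][:3,3])
go((p[0],p[1],90),(p[0],p[1],22));level(1.148)"
```

```text
[478.6  13.6  18. ]
[506.28061035  30.7132431  300.54306384]
t 2.15 pos [472.3 -37.3 174.3] rpy [-3.13  -0.01   1.118] q [-0.3  -0.09  2.12  0.01  1.12  0.15] F [-0.5 -1.1 -0.7] w 0.999
(np.float64(478.6), np.float64(13.6), 90) tool delta [ 47.7 -15.6  85. ]
(np.float64(478.6), np.float64(13.6), 22) tool delta [ 47.  -14.8 152.9]
level rot deg [-0.68 -0.57 -1.73]
```

Emit:
carry_out(
  motion=[
    {"rot":[-0.7,-0.6,-1.7],"offset":[15,-5,18],"fingers":-1},
    {"rot":[0,0,0],"offset":[15,-5,18],"fingers":-1},
    {"rot":[0,0,0],"offset":[15,-5,18],"fingers":-1},
    {"rot":[0,0,0],"offset":[8,-3,18],"fingers":-1},
    {"rot":[0,0,0],"offset":[0,0,10],"fingers":-1},
    {"rot":[0,0,0],"offset":[0,0,0],"fingers":-1},
  ],
)

```text
t: 2.65
tool_pos: [480.1, 16.2, 91.5]
tool_rot: [3.134, 0.003, 1.135]
force: [-0.8, 0.3, 0.2]
gripper_width: 0.998
```

```bash
python3 -c "
from h import *
go((478,13,60),(478,13,22));level(1.148)"
```

```text
t 2.65 pos [480.1  16.2  91.5] rpy [3.134e+00 3.000e-03 1.135e+00] q [-0.18  0.05  2.16 -0.01  0.92  0.26] F [-0.8  0.3  0.2] w 0.998
(478, 13, 60) tool delta [-3.7 -0.8 31.5]
(478, 13, 22) tool delta [-3.5 -1.1 69.5]
level rot deg [ 0.44  0.18 -0.76]
```

Emit:
carry_out(
  motion=[
    {"rot":[0,0,0],"offset":[-2,-1,20],"fingers":-1},
    {"rot":[0,0,0],"offset":[-1,0,20],"fingers":-0.6},
    {"rot":[0,0,0],"offset":[0,0,18],"fingers":-0.4},
    {"rot":[0,0,0],"offset":[0,0,5],"fingers":-0.2},
    {"rot":[0,0,0],"offset":[0,0,0],"fingers":-0.2},
  ],
)

```text
t: 3.07
tool_pos: [481.9, 7.1, 30.7]
tool_rot: [3.126, 0.003, 1.124]
force: [-0.3, -0.4, 0.4]
gripper_width: 0.604
```

```bash
python3 -c "
from h import *
go((478,13,21));level(1.148)
d=snap('wrist','w2')"
```

```text
t 3.07 pos [481.9   7.1  30.7] rpy [3.126e+00 3.000e-03 1.124e+00] q [-0.19  0.16  2.18 -0.01  0.78  0.26] F [-0.3 -0.4  0.4] w 0.604
(478, 13, 21) tool delta [ 3.7 -6.2  9.6]
level rot deg [ 0.86  0.17 -1.36]
```

View pics/w2.png

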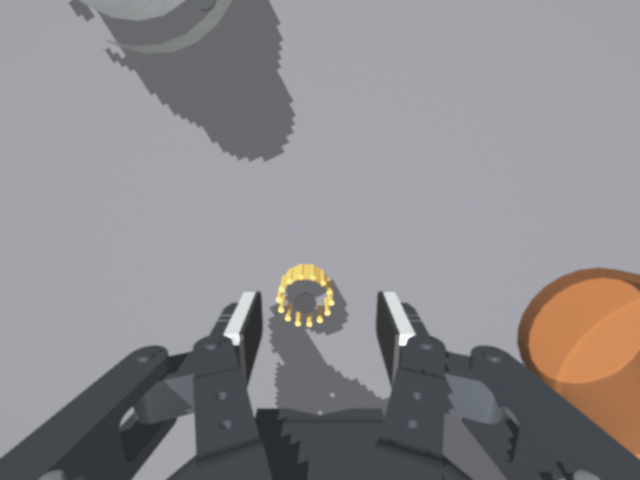

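Wrist view: nut at (305,296), left of the jaw mid-line at about (319). That agrees with the tool delta (+4,-6).

Emit:
carry_out(
  motion=[
    {"rot":[0.8,0.2,-1],"offset":[2,-3,2],"fingers":-0.2},
    {"rot":[0,0,0],"offset":[2,-3,4],"fingers":-0.2},
    {"rot":[0,0,0],"offset":[0,0,3],"fingers":-0.2},
    {"rot":[0,0,0],"offset":[0,0,0],"fingers":-0.2},
  ],
)

```text
t: 3.45
tool_pos: [481.5, 12.1, 25.9]
tool_rot: [3.133, -0.003, 1.142]
force: [-1.5, 0.3, 0.9]
gripper_width: 0.602
```

```bash
python3 -c "
from h import *
d=dict(np.load('wrist.npz'));print(ray(d,305,296,18))
go((478,13,21));level(1.148)
d=snap('wrist','w3');print(proj(d,(478,13,18)))
h=cv2.cvtColor(d['color'],cv2.COLOR_RGB2HSV);m=cv2.inRange(h,(15,110,90),(32,255,255));m[:,450:]=0;m[:200]=0
print(cv2.boundingRect(m))"
```

```text
[479.6  17.1  18. ]
t 3.45 pos [481.5  12.1  25.9] rpy [ 3.133e+00 -3.000e-03  1.142e+00] q [-0.19  0.18  2.18  0.    0.78  0.24] F [-1.5  0.3  0.9] w 0.602
(478, 13, 21) tool delta [-0.7 -3.5  4.9]
level rot deg [ 0.47 -0.16 -0.36]
[311.7 319.2]
(282, 277, 58, 60)
```

Emit:
carry_out(
  motion=[
    {"rot":[0.4,0,0],"offset":[1,-2,3],"fingers":-0.2},
    {"rot":[0,0,0],"offset":[1,-1,3],"fingers":0},
    {"rot":[0,0,0],"offset":[0,0,1],"fingers":0.5},
    {"rot":[0,0,0],"offset":[0,0,0],"fingers":1},
    {"rot":[0,0,0],"offset":[0,0,0],"fingers":1},
    {"rot":[0,0,0],"offset":[0,0,0],"fingers":1},
    {"rot":[0,0,0],"offset":[0,0,0],"fingers":1},
    {"rot":[0,0,0],"offset":[0,0,0],"fingers":1},
  ],
)

```text
t: 4.17
tool_pos: [480.6, 15.8, 19.8]
tool_rot: [3.139, -0.003, 1.143]
force: [0.7, -0.4, 0.9]
gripper_width: 0.249
```

```bash
python3 -c "
from h import *
go((478,13,120));level(1.148)"
```

```text
t 4.17 pos [480.6  15.8  19.8] rpy [ 3.139e+00 -3.000e-03  1.143e+00] q [-0.18  0.19  2.18  0.    0.77  0.25] F [ 0.7 -0.4  0.9] w 0.249
(478, 13, 120) tool delta [  -3.3   -0.9 -100.2]
level rot deg [ 0.16 -0.17 -0.29]
```

Opening 0.249 is about 21 mm, so the nut is held. Lifting.

Emit:
carry_out(
  motion=[
    {"rot":[0,0,0],"offset":[0,0,-15],"fingers":1},
    {"rot":[0,0,0],"offset":[0,0,-30],"fingers":1},
    {"rot":[0,0,0],"offset":[0,0,-35],"fingers":1},
    {"rot":[0,0,0],"offset":[0,0,-35],"fingers":1},
    {"rot":[0,0,0],"offset":[0,0,-20],"fingers":1},
    {"rot":[0,0,0],"offset":[0,0,0],"fingers":1},
  ],
)

```text
t: 4.67
tool_pos: [476.7, 16.0, 156.2]
tool_rot: [-3.134, -0.001, 1.142]
force: [0.7, 0.5, 0.3]
gripper_width: 0.251
```

```bash
python3 -c "
from h import *
go((625,-240,145),(651,-191,145));level(1.148)"
```

```text
t 4.67 pos [476.7  16.  156.2] rpy [-3.134e+00 -1.000e-03  1.142e+00] q [-0.18 -0.05  2.13  0.    1.07  0.25] F [0.7 0.5 0.3] w 0.251
(625, -240, 145) tool delta [-171.2  241.4    9.2]
(651, -191, 145) tool delta [-115.9  244.7    9.2]
level rot deg [-0.45 -0.05 -0.34]
```

Emit:
carry_out(
  motion=[
    {"rot":[-0.4,0,0],"offset":[-17,29,0],"fingers":1},
    {"rot":[0,0,0],"offset":[-17,29,0],"fingers":1},
    {"rot":[0,0,0],"offset":[-17,29,0],"fingers":1},
    {"rot":[0,0,0],"offset":[-17,29,0],"fingers":1},
    {"rot":[0,0,0],"offset":[-17,29,0],"fingers":1},
    {"rot":[0,0,0],"offset":[-17,29,0],"fingers":1},
    {"rot":[0,0,0],"offset":[-17,29,0],"fingers":1},
    {"rot":[0,0,0],"offset":[-8,15,0],"fingers":1},
    {"rot":[0,0,0],"offset":[0,0,0],"fingers":1},
  ],
)

```text
t: 5.42
tool_pos: [623.3, -196.4, 141.4]
tool_rot: [-3.13, -0.002, 1.145]
force: [-0.7, 0.1, 0.1]
gripper_width: 0.251
```

```bash
python3 -c "
from h import *
go((651,-191,100));level(1.148)
d=snap('wrist','w4');print(proj(d,(651,-191,42)))"
```

```text
t 5.42 pos [ 623.3 -196.4  141.4] rpy [-3.130e+00 -2.000e-03  1.145e+00] q [-0.46  0.35  1.71  0.    1.1  -0.04] F [-0.7  0.1  0.1] w 0.251
(651, -191, 100) tool delta [16.2 23.4 41.1]
level rot deg [-0.64 -0.14 -0.15]
[355.6 227.8]
```

View pics/w4.png

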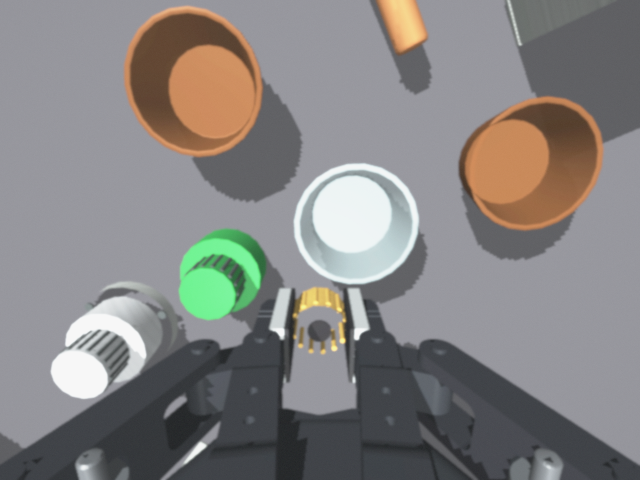

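Wrist view: nut held in the jaws. Ramekin mouth is centred at (356,224), predicted (356,228). White knob top is at (82,371) and green at (209,290).

```bash
python3 -c "
from h import *
d=dict(np.load('wrist.npz'));print(ray(d,356,224,42),'knob',ray(d,82,371,72),'skirt',ray(d,113,337,42),'green',ray(d,209,290,72))
go((652,-189,85))"
```

```text
[ 652.3 -188.7   42. ] knob [ 445.6 -199.1   72. ] skirt [ 452.8 -194.5   42. ] green [ 553.6 -182.1   72. ]
t 5.47 pos [ 622.1 -195.1  140.7] rpy [-3.128e+00 -3.000e-03  1.146e+00] q [-0.46  0.35  1.71  0.    1.1  -0.04] F [-1.2  0.1 -1.3] w 0.254
(652, -189, 85) tool delta [17.7 25.5 55.4]
```

Emit:
carry_out(
  motion=[
    {"rot":[-0.6,0,0],"offset":[8,11,6],"fingers":1},
    {"rot":[0,0,0],"offset":[8,11,10],"fingers":1},
    {"rot":[0,0,0],"offset":[1,2,15],"fingers":1},
    {"rot":[0,0,0],"offset":[0,0,10],"fingers":1},
    {"rot":[0,0,0],"offset":[0,0,0],"fingers":1},
  ],
)

```text
t: 5.88
tool_pos: [646.0, -184.2, 90.7]
tool_rot: [-3.127, -0.004, 1.147]
force: [0.2, -0.3, -1.5]
gripper_width: 0.251
```

```bash
python3 -c "
from h import *
go((652,-189,52))"
```

```text
t 5.88 pos [ 646.  -184.2   90.7] rpy [-3.127 -0.004  1.147] q [-0.43  0.44  1.68  0.    1.03 -0.01] F [ 0.2 -0.3 -1.5] w 0.251
(652, -189, 52) tool delta [-2.   8.  38.6]
```

Emit:
carry_out(
  motion=[
    {"rot":[-0.6,0,0],"offset":[-1,5,5],"fingers":1},
    {"rot":[0,0,0],"offset":[-1,3,10],"fingers":1},
    {"rot":[0,0,0],"offset":[0,0,14],"fingers":1},
    {"rot":[0,0,0],"offset":[0,0,6],"fingers":1},
    {"rot":[0,0,0],"offset":[0,0,0],"fingers":1},
  ],
)

```text
t: 6.3
tool_pos: [650.0, -187.9, 50.8]
tool_rot: [-3.134, -0.004, 1.148]
force: [-1.3, 0.6, -0.4]
gripper_width: 0.255
```

```bash
python3 -c "
from h import *
go((652,-189,46))"
```

```text
t 6.3 pos [ 650.  -187.9   50.8] rpy [-3.134 -0.004  1.148] q [-0.43  0.5   1.68  0.    0.97 -0.01] F [-1.3  0.6 -0.4] w 0.255
(652, -189, 46) tool delta [-0.3  2.3  4.8]
```

Emit:
carry_out(
  motion=[
    {"rot":[0,0,0],"offset":[0,2,4],"fingers":1},
    {"rot":[0,0,0],"offset":[0,0,0],"fingers":0.4},
    {"rot":[0,0,0],"offset":[0,0,0],"fingers":0.18},
    {"rot":[0,0,0],"offset":[0,0,0],"fingers":0.18},
    {"rot":[0,0,0],"offset":[0,0,0],"fingers":0.18},
    {"rot":[0,0,0],"offset":[0,0,-15],"fingers":0.18},
    {"rot":[0,0,0],"offset":[0,0,-30],"fingers":0.18},
    {"rot":[0,0,0],"offset":[0,0,-35],"fingers":0.18},
    {"rot":[0,0,0],"offset":[0,0,-30],"fingers":0},
    {"rot":[0,0,0],"offset":[0,0,-10],"fingers":-0.4},
    {"rot":[0,0,0],"offset":[0,0,0],"fingers":-0.4},
  ],
)

```text
t: 7.22
tool_pos: [653.1, -190.1, 177.1]
tool_rot: [-3.137, -0.003, 1.147]
force: [0.7, -0.5, -0.2]
gripper_width: 0.696
```

```bash
python3 -c "
from h import *
go((446,-199,150))
d=snap('wrist','w5')"
```

```text
t 7.22 pos [ 653.1 -190.1  177.1] rpy [-3.137e+00 -3.000e-03  1.147e+00] q [-0.43  0.36  1.62  0.    1.17 -0.01] F [ 0.7 -0.5 -0.2] w 0.696
(446, -199, 150) tool delta [ -93.3 -185.1   27.6]
```

View pics/w5.png

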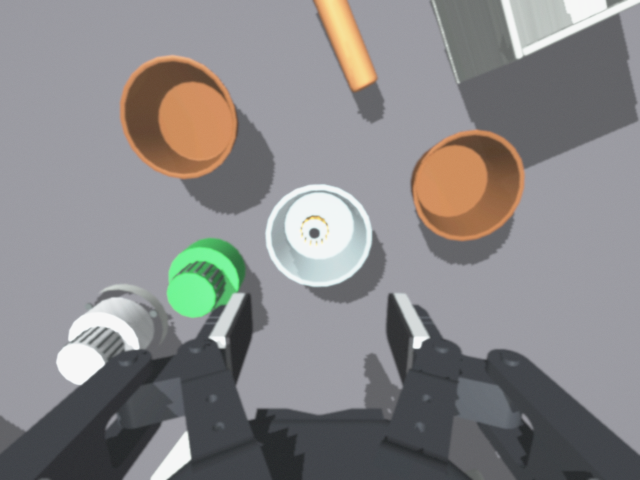

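The nut lies in the ramekin at (314,230). Next I go near the cap for a close look.

Emit:
carry_out(
  motion=[
    {"rot":[0,0,0],"offset":[-20,-26,0],"fingers":-0.4},
    {"rot":[0,0,0],"offset":[-20,-26,0],"fingers":-0.4},
    {"rot":[0,0,0],"offset":[-20,-26,0],"fingers":-0.4},
    {"rot":[0,0,0],"offset":[-20,-26,0],"fingers":-0.4},
    {"rot":[0,0,0],"offset":[-20,-26,0],"fingers":-0.4},
    {"rot":[0,0,0],"offset":[-20,-26,0],"fingers":-0.4},
    {"rot":[0,0,0],"offset":[-20,-24,0],"fingers":-0.4},
    {"rot":[0,0,0],"offset":[0,0,0],"fingers":-0.4},
  ],
)

```text
t: 7.93
tool_pos: [417.6, -239.5, 160.6]
tool_rot: [-3.115, -0.009, 1.152]
force: [0.1, -0.2, -0.4]
gripper_width: 0.702
```

```bash
python3 -c "
from h import *
go((446,-199,120));level(1.148)
d=snap('wrist','w6');print(proj(d,(445,-199,72)))"
```

```text
t 7.93 pos [ 417.6 -239.5  160.6] rpy [-3.115 -0.009  1.152] q [-0.73 -0.04  2.1  -0.    1.1  -0.31] F [ 0.1 -0.2 -0.4] w 0.702
(446, -199, 120) tool delta [48.2 10.6 40.8]
level rot deg [-1.53 -0.49  0.26]
[337.4 183.1]
```

View pics/w6.png

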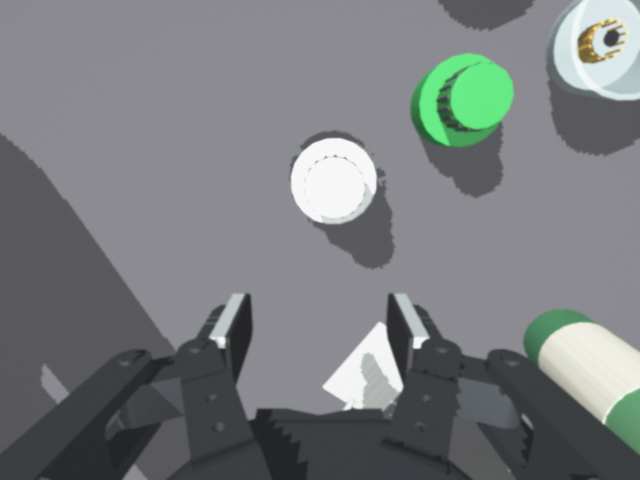

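Wrist view: knob top centre at (334,187), predicted (337,183). The green cap is off to the right at (482,97).

```bash
python3 -c "
from h import *
d=dict(np.load('wrist.npz'));p=ray(d,334,187,72);print(p,ray(d,334,181,42))
go((p[0],p[1],110))"
```

```text
[ 442.1 -200.4   72. ] [ 442.6 -200.4   42. ]
t 7.98 pos [ 419.1 -239.3  160.7] rpy [-3.116 -0.009  1.152] q [-0.73 -0.04  2.1   0.    1.1  -0.31] F [ 0.2  0.1 -0. ] w 0.702
(np.float64(442.1), np.float64(-200.4), 110) tool delta [44.4  6.5 50.9]
```

Emit:
carry_out(
  motion=[
    {"rot":[-1.5,-0.5,0],"offset":[15,2,8],"fingers":-0.4},
    {"rot":[0,0,0],"offset":[15,2,12],"fingers":-0.4},
    {"rot":[0,0,0],"offset":[11,2,12],"fingers":-0.4},
    {"rot":[0,0,0],"offset":[0,0,8],"fingers":-0.4},
    {"rot":[0,0,0],"offset":[0,0,0],"fingers":-0.4},
  ],
)

```text
t: 8.4
tool_pos: [442.3, -202.2, 115.3]
tool_rot: [-3.141, -0.002, 1.15]
force: [-0.3, 0.1, -0.2]
gripper_width: 0.695
```

```bash
python3 -c "
from h import *
go((442.3,-200.4,64));level(1.148)"
```

```text
t 8.4 pos [ 442.3 -202.2  115.3] rpy [-3.141e+00 -2.000e-03  1.150e+00] q [-0.64  0.03  2.13  0.    0.98 -0.22] F [-0.3  0.1 -0.2] w 0.695
(442.3, -200.4, 64) tool delta [ 1.5 -0.6 51.3]
level rot deg [-0.05 -0.13  0.09]
```

Emit:
carry_out(
  motion=[
    {"rot":[0,0,0],"offset":[1,0,12],"fingers":-0.4},
    {"rot":[0,0,0],"offset":[0,0,12],"fingers":-0.4},
    {"rot":[0,0,0],"offset":[0,0,12],"fingers":-0.4},
    {"rot":[0,0,0],"offset":[0,0,6],"fingers":-0.4},
    {"rot":[0,0,0],"offset":[0,0,0],"fingers":-0.4},
  ],
)

```text
t: 8.82
tool_pos: [444.4, -202.1, 71.0]
tool_rot: [-3.14, -0.002, 1.152]
force: [0.2, -0.1, 0.5]
gripper_width: 0.696
```

```bash
python3 -c "
from h import *
go((442.3,-200.4,64));level(1.148)"
```

```text
t 8.82 pos [ 444.4 -202.1   71. ] rpy [-3.140e+00 -2.000e-03  1.152e+00] q [-0.64  0.11  2.15  0.    0.89 -0.22] F [ 0.2 -0.1  0.5] w 0.696
(442.3, -200.4, 64) tool delta [ 0.7 -2.6  7. ]
level rot deg [-0.1  -0.13  0.23]
```

Emit:
carry_out(
  motion=[
    {"rot":[0,0,0],"offset":[1,-2,4],"fingers":-0.4},
    {"rot":[0,0,0],"offset":[0,0,3],"fingers":-0.2},
    {"rot":[0,0,0],"offset":[0,0,0],"fingers":0},
    {"rot":[0,0,0],"offset":[0,0,0],"fingers":1},
    {"rot":[0,0,0],"offset":[0,0,0],"fingers":1},
    {"rot":[0,0,0],"offset":[0,0,0],"fingers":1},
    {"rot":[0,0,0],"offset":[0,0,0],"fingers":1},
  ],
)

```text
t: 9.4
tool_pos: [444.3, -201.8, 65.9]
tool_rot: [3.14, -0.001, 1.152]
force: [-0.3, -0.8, -1.2]
gripper_width: 0.43
```

```bash
python3 -c "
from h import *
go((442.3,-200.4,64));level(1.148);print(get_obs()['wrist_torque'])"
```

```text
t 9.4 pos [ 444.3 -201.8   65.9] rpy [ 3.140e+00 -1.000e-03  1.152e+00] q [-0.64  0.11  2.15  0.    0.87 -0.22] F [-0.3 -0.8 -1.2] w 0.43
(442.3, -200.4, 64) tool delta [ 0.5 -2.4  1.9]
level rot deg [ 0.09 -0.08  0.2 ]
[ 0.0420329   0.00308474 -0.01616476]
```

Knob gripped (36.6 mm). I'll try counter-clockwise (about 20°) and watch the torque.

Emit:
carry_out(
  motion=[
    {"rot":[0,0,-4],"offset":[0,0,0],"fingers":1},
    {"rot":[0,0,-4],"offset":[0,0,0],"fingers":1},
    {"rot":[0,0,-4],"offset":[0,0,0],"fingers":1},
    {"rot":[0,0,-4],"offset":[0,0,0],"fingers":1},
    {"rot":[0,0,-4],"offset":[0,0,0],"fingers":1},
  ],
)

```text
t: 9.82
tool_pos: [444.0, -201.6, 65.9]
tool_rot: [3.139, -0.001, 1.516]
force: [-0.2, -1.0, -2.3]
gripper_width: 0.426
```

```bash
python3 -c "
from h import *
go((442.3,-200.4,64));level();print(get_obs()['wrist_torque'])"
```

```text
t 9.82 pos [ 444.  -201.6   65.9] rpy [ 3.139e+00 -1.000e-03  1.516e+00] q [-0.64  0.11  2.15  0.    0.87 -0.58] F [-0.2 -1.  -2.3] w 0.426
(442.3, -200.4, 64) tool delta [ 1.1 -1.8  1.9]
level rot deg [ 0.13 -0.03 -0.  ]
[-0.02920211 -0.00663566 -0.04946258]
```

The torque is only 0.05 Nm after 21°, so it turns freely. Counter-clockwise is right, and I'll carry on to about 125°.

Emit:
carry_out(
  motion=[
    {"rot":[0,0,-6],"offset":[0,0,0],"fingers":1},
    {"rot":[0,0,-6],"offset":[0,0,0],"fingers":1},
    {"rot":[0,0,-6],"offset":[0,0,0],"fingers":1},
    {"rot":[0,0,-6],"offset":[0,0,0],"fingers":1},
    {"rot":[0,0,-6],"offset":[0,0,0],"fingers":1},
    {"rot":[0,0,-6],"offset":[0,0,0],"fingers":1},
    {"rot":[0,0,-6],"offset":[0,0,0],"fingers":1},
    {"rot":[0,0,-6],"offset":[0,0,0],"fingers":1},
    {"rot":[0,0,-6],"offset":[0,0,0],"fingers":1},
  ],
)

```text
t: 10.57
tool_pos: [443.2, -200.9, 65.4]
tool_rot: [3.14, 0.001, 2.506]
force: [0.9, -0.3, -0.7]
gripper_width: 0.425
```

```bash
python3 -c "
from h import *
go((442.3,-200.4,64));level();print(get_obs()['wrist_torque'])"
```

```text
t 10.57 pos [ 443.2 -200.9   65.4] rpy [3.140e+00 1.000e-03 2.506e+00] q [-0.64  0.11  2.15  0.    0.87 -1.57] F [ 0.9 -0.3 -0.7] w 0.425
(442.3, -200.4, 64) tool delta [ 1.  -0.2  1.4]
level rot deg [0.1  0.06 0.  ]
[ 0.04952322 -0.02019023  0.07440972]
```

Emit:
carry_out(
  motion=[
    {"rot":[0,0,-6],"offset":[0,0,0],"fingers":1},
    {"rot":[0,0,-6],"offset":[0,0,0],"fingers":1},
    {"rot":[0,0,-6],"offset":[0,0,0],"fingers":1},
    {"rot":[0,0,-6],"offset":[0,0,0],"fingers":1},
    {"rot":[0,0,-6],"offset":[0,0,0],"fingers":1},
    {"rot":[0,0,-6],"offset":[0,0,0],"fingers":1},
    {"rot":[0,0,-6],"offset":[0,0,0],"fingers":1},
    {"rot":[0,0,-6],"offset":[0,0,0],"fingers":1},
    {"rot":[0,0,0],"offset":[0,0,0],"fingers":1},
    {"rot":[0,0,0],"offset":[0,0,-4],"fingers":1},
    {"rot":[0,0,0],"offset":[0,0,-4],"fingers":1},
    {"rot":[0,0,0],"offset":[0,0,-4],"fingers":1},
  ],
)

```text
t: 11.57
tool_pos: [441.2, -200.6, 76.7]
tool_rot: [3.141, -0.001, -2.899]
force: [-0.1, -1.6, -1.9]
gripper_width: 0.424
```

```bash
python3 -c "
from h import *
go((442.3,-200.4,150));level();print(get_obs()['wrist_torque'])"
```

```text
t 11.57 pos [ 441.2 -200.6   76.7] rpy [ 3.141e+00 -1.000e-03 -2.899e+00] q [-0.64  0.09  2.15 -0.    0.9  -2.45] F [-0.1 -1.6 -1.9] w 0.424
(442.3, -200.4, 150) tool delta [ -1.   -0.  -73.3]
level rot deg [ 0.02 -0.08 -0.  ]
[-0.24610279  0.08591759 -0.01774425]
```

It rose 11 mm with only about 2 N, roughly the cap's weight, so it is free. Raising to about 95 mm.

Emit:
carry_out(
  motion=[
    {"rot":[0,0,0],"offset":[0,0,-8],"fingers":1},
    {"rot":[0,0,0],"offset":[0,0,-12],"fingers":1},
    {"rot":[0,0,0],"offset":[0,0,-12],"fingers":1},
    {"rot":[0,0,0],"offset":[0,0,-12],"fingers":1},
    {"rot":[0,0,0],"offset":[0,0,-12],"fingers":1},
    {"rot":[0,0,0],"offset":[0,0,-12],"fingers":1},
    {"rot":[0,0,0],"offset":[0,0,-10],"fingers":1},
    {"rot":[0,0,0],"offset":[0,0,-4],"fingers":1},
    {"rot":[0,0,0],"offset":[0,0,0],"fingers":1},
    {"rot":[0,0,0],"offset":[0,0,0],"fingers":1},
    {"rot":[0,0,0],"offset":[0,0,0],"fingers":1},
    {"rot":[0,0,0],"offset":[0,0,0],"fingers":1},
  ],
)

```text
t: 12.57
tool_pos: [442.6, -198.6, 169.2]
tool_rot: [3.14, 0.006, -2.909]
force: [0.1, 0.2, -1.7]
gripper_width: 0.424
```

```bash
python3 -c "
from h import *
go((442.3,-200.4,160));level();print(get_obs()['dq'].round(3))
s=snap('scene')
cv2.imwrite('pics/end.png',cv2.resize(s['color'][120:330,150:450],(800,560),interpolation=cv2.INTER_CUBIC)[:,:,::-1])"
```

```text
t 12.57 pos [ 442.6 -198.6  169.2] rpy [ 3.14   0.006 -2.909] q [-0.63 -0.06  2.11  0.01  1.09 -2.44] F [ 0.1  0.2 -1.7] w 0.424
(442.3, -200.4, 160) tool delta [ 0.7 -1.7  9.2]
level rot deg [0.1  0.34 0.  ]
[ 0.     0.004  0.008  0.001 -0.002  0.002]
```

View pics/end.png

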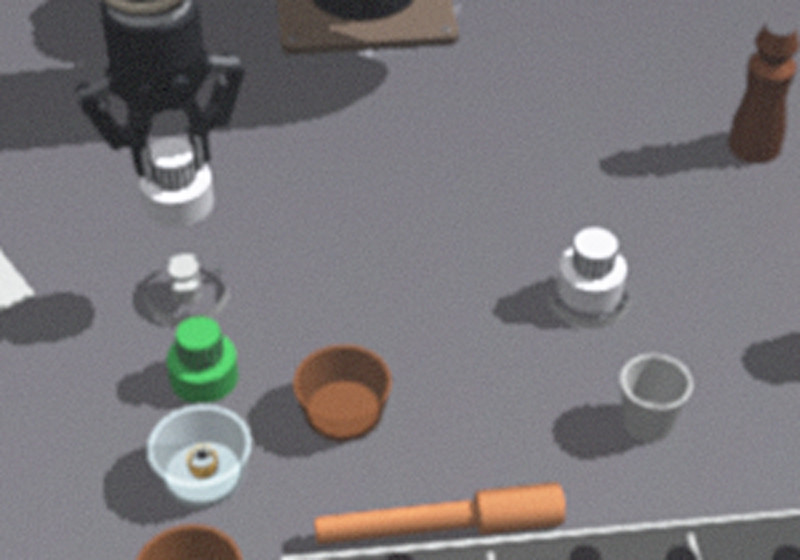

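The final picture shows the cap held level at (176,175) above its bare neck at (183,270), lifted about 103 mm. The nut is in the ramekin at (203,460), the other cap is still on at (595,270), and everything else is in place. Handing in.

```bash
python3 -c "
from station import close_job
print(close_job())"
```

```text
the job is handed in; nothing more can be done
None
```

I dropped the nut into the clear ramekin and unscrewed the cap of the outlet nearer it, the one on the right (-y). The job was handed in with that cap still in the fingers; `close_job()` gave no verdict.

- **Thread:** I tried counter-clockwise first and it turned freely (about 0.05 to 0.07 N m), so I never needed the other direction. I turned it about 127° before lifting.
- **Last readings:** the cap was about 103 mm above its screwed-on height and within about 3 mm of its outlet's axis. It was level to within 0.01 rad and still. The downward force was about 1.7 N, roughly the cap's own weight. Time was about 12.6 s.
- **Last picture:** the nut lies in the upright ramekin, the neck is bare under the held cap, the other cap is still on, and the nearby bystanders look unmoved. The crop left out the oil bottle, the salt jar and most of the turner, so I did not check those at the end.

No check failed. The position estimates differed by 2–4 mm between views, and I corrected for that before each grasp.

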